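# Stack the porcelain mixing pots away on the cork mat

## Task

Stack away the white porcelain mixing pots on the round cork mat: first stand the largest pot upright in the middle of the mat, then seat the middle-sized pot in its well, then the smallest pot in that one, and last put the lid on the smallest pot. Every piece must sit fully down and level in the one below; do not drop or tip over any of them, and leave the paint jar, the eraser and the sharpener where they are.

Things in the scene. Friction and masses are not known exactly. Their poses are not given: they have to be found in the camera images.
- pot_large: largest of 3 white porcelain pots (mm): loose, upright, about 200 g, 66 across, 42 high; straight sides, foot bevelled over the lowest 8 to 54 across. In its top a round well 60 across, 12 deep (its floor 30 above the underside). Origin: centre of underside, z up. Bottom of the stack.
- pot_middle: middle-sized of 3 white porcelain pots (mm): loose, upright, about 140 g, 54 across, 42 high; straight sides, foot bevelled over the lowest 8 to 42 across. In its top a round well 48 across, 12 deep (its floor 30 above the underside). Origin: centre of underside, z up. Sits on the largest pot's well floor, 3 play all round, 30 showing above its rim.
- pot_small: smallest of 3 white porcelain pots (mm): loose, upright, about 90 g, 42 across, 42 high; straight sides, foot bevelled over the lowest 8 to 30 across. In its top a round well 36 across, 12 deep (its floor 30 above the underside). Origin: centre of underside, z up. Sits on the middle pot's well floor, 3 play all round, 30 showing above its rim.
- lid: white porcelain lid (mm), loose, right way up, about 60 g. Upwards: bevelled plug (22 across at the bottom, then 30; 7 high), flange 42 across (7 to 12), straight round knob 18 across (12 to 38). On the smallest pot the plug hangs in the well, 3 play all round, the flange on the rim: its underside is then 35 above the pot's underside. Origin: centre of the plug's underside, z up.
- cork_mat: round cork mat, brown, fixed to the table, diameter 110 mm, 6 mm thick, the place for the stack. Origin: centre of its underside, at table height; z up.
- tile: square white glazed tile, 90 x 90 mm, 7 mm thick, fixed to the table; not used. Origin: centre of its underside; z up.
- paint_jar: closed jar of paint with a green lid, diameter 60 mm, height 70 mm, loose, not used; leave it where it is. Origin: centre of its underside; z up.
- eraser: dark rubber eraser, 42 x 20 x 13 mm high, loose, not used; leave it where it is. Origin: centre of its underside; x along its length.
- sharpener: small metal pencil sharpener, 26 x 16 x 14 mm high, loose, not used; leave it where it is. Origin: centre of its underside; x along its length.

How it is judged (in metres and radians):
On the way, in this order (a step that is already met when the one before it is completed fails the run):
1. the largest pot stands upright on the middle of the cork mat, let go (horizontal distance between pot_large and cork_mat below 0.015 m and z of pot_large in the frame of cork_mat between 0.003 and 0.009 m and angle between pot_large's own z axis and vertical below 0.1 rad and contact force between the fingers and pot_large below 0.2 N), for 0.2 s.
2. the middle pot is seated in the largest, let go (horizontal distance between pot_large and cork_mat below 0.015 m and z of pot_large in the frame of cork_mat between 0.003 and 0.009 m and angle between each of pot_large, pot_middle's own z axis and vertical below 0.1 rad and horizontal distance between pot_middle and pot_large below 0.006 m and z of pot_middle in the frame of pot_large between 0.027 and 0.033 m and contact force between the fingers and pot_middle below 0.2 N), for 0.2 s.
3. the smallest pot is seated in the middle one, let go (horizontal distance between pot_large and cork_mat below 0.015 m and z of pot_large in the frame of cork_mat between 0.003 and 0.009 m and angle between each of pot_large, pot_middle, pot_small's own z axis and vertical below 0.1 rad and horizontal distance between pot_middle and pot_large below 0.006 m and z of pot_middle in the frame of pot_large between 0.027 and 0.033 m and horizontal distance between pot_small and pot_middle below 0.006 m and z of pot_small in the frame of pot_middle between 0.027 and 0.033 m and contact force between the fingers and pot_small below 0.2 N), for 0.2 s.
4. the lid is seated on the smallest pot, let go (horizontal distance between pot_large and cork_mat below 0.015 m and z of pot_large in the frame of cork_mat between 0.003 and 0.009 m and angle between each of pot_large, pot_middle, pot_small, lid's own z axis and vertical below 0.1 rad and horizontal distance between pot_middle and pot_large below 0.006 m and z of pot_middle in the frame of pot_large between 0.027 and 0.033 m and horizontal distance between pot_small and pot_middle below 0.006 m and z of pot_small in the frame of pot_middle between 0.027 and 0.033 m and horizontal distance between lid and pot_small below 0.006 m and z of lid in the frame of pot_small between 0.032 and 0.038 m and contact force between the fingers and lid below 0.2 N), for 0.2 s.
At the end, for the whole second after the job is handed in: Largest pot upright on the cork mat, within 15 mm of its centre; middle pot in the largest, smallest in the middle one, lid on the smallest: axes within 6 mm of the one below, heights within 3 mm of fully seated, tilts under 0.1 rad; all released and at rest (all of step 4 and contact force between the fingers and pot_large below 0.2 N and linear speed of each of pot_large, pot_middle, pot_small, lid below 0.02 m/s and angular speed of each of pot_large, pot_middle, pot_small, lid below 0.2 rad/s and contact force between the fingers and pot_middle below 0.2 N and contact force between the fingers and pot_small below 0.2 N); the robot touches nothing.
It fails at once if a pot or the lid is dropped (falls freely at over 0.8 m/s, about 30 mm) ((contact force between the fingers and pot_large below 0.05 N and linear speed of pot_large above 0.8 m/s) or (contact force between the fingers and pot_middle below 0.05 N and linear speed of pot_middle above 0.8 m/s) or (contact force between the fingers and pot_small below 0.05 N and linear speed of pot_small above 0.8 m/s) or (contact force between the fingers and lid below 0.05 N and linear speed of lid above 0.8 m/s)).
It fails at once if a pot or the lid is tipped beyond 0.6 rad (angle between any of pot_large, pot_middle, pot_small, lid's own z axis and vertical above 0.6 rad).
It fails at once if the paint jar, eraser or sharpener is shifted by more than 30 mm (distance of any of paint_jar, eraser, sharpener from where it was at the start of the episode above 0.03 m).
It also fails if it takes over 131 s, if anything falls off the work surface, if the arm or the gripper's body presses on something with over 40 N, if the wrist force passes 120 N, or if a joint passes its speed limit or range.

## Robot

A 6-joint arm with a two-finger parallel gripper is mounted at the origin on the work surface. World frame = base frame: x ahead of the robot, y to its left, z up, the work surface at z = 0. Lengths are in m, angles in degrees, forces in N, time in s.
With the tool pointing down it reaches from about 0.3 to 0.75 m from the base axis. Payload 8.5 kg.
Tool frame: the origin (TCP) lies between the finger pads; the fingertips stand env.finger_overhang ahead of it and the grasp point (between the pads) lies 2 mm behind it (env.finger_overhang is the distance from the TCP to the fingertips, in m); z points along the fingers, y is the line along which they close (so a half turn about z gives the same grasp; the last joint's range is limited). The gripper opens to 85 mm and grips with 20 to 120 N. Pads are 22 mm wide; open, the fingers measure 114 mm over their backs; the gripper's body (76 mm by 85 mm) begins 54 mm behind the grasp point. The pads swing forward as they close: fully open they stand 13 mm farther back than shut.
Start: joints at [-82.752, 21.807, 74.336, -0, 83.858, -12.336], TCP at [0.184, -0.518, 0.248] pointing down, gripper open.
Joint ranges: [-178.18, 178.18], [-50.72, 133.34], [12.68, 142.11], [-81.47, 261.47], [9.98, 163.14], [-165.26, 165.26]. Speed limits (degrees/s): [136.94, 136.94, 180, 180, 180, 180].

## Interface

Orientations are given as a 3x3 rotation matrix whose columns are the frame's x, y, z axes.
In Python, from rig import env gives the robot as it stands. The module is installed in compiled form; this text tells all that it offers.
- The arm moves only by the tool jog_arm, never from a script. Its arguments are lists of equal length, an entry for each row: "hand": the finger opening in m, from 0 to 0.0854; "travel": the shift along the world's x, y, z in m, a list of three; "yaw": the turn about the world's z in rad. A call has exactly 5 rows; each row shifts and turns the commanded pose from where the row before left it; what a row does not reach is not made up. A row lasts 1/8 s, in which the tool goes at most 62.5 mm and 10.7 degrees, less where a joint would pass 70% of its speed; a pose out of reach is approached as far as the arm can. A call is refused whole if a number of a shift passes 0.0625 or a number of a turn 0.188, either way. A call with a gripper value outside its range is refused whole. The fingers move at their own pace and stop on an object; "grip_force" is the grip in N (left out, the last holds). Time passes only in rows, so rows that do not move let the fingers close, or fill a call up. It gives the time, the measured TCP pose, the force, the opening and the grip force at its end, in the units of the state.
- env.observe(): the state, without advancing time (a new reading comes with each control period).
- env.get_image(name): name is "scene" or "top"; returns the picture (400x640x3 uint8, red, green, blue); there is no depth.
- env.calibration(name): a dict with "fx", "fy", "cx", "cy" (pixels), "position" and "rotation" of the camera in the world. Camera axes: x right, y down, z forward; pixel columns grow to the right and rows downward; lengths in m; the calibration is good to about 2 mm. A picture is of the moment at which its call begins. calibration takes no time and is no camera call.
- env.close_job(): hands the job in; it is judged then, once.
The state is a dict: "time_s": time; "q": joint angles; "qvel": joint speeds; "joint_efforts": joint torques, N m; "position": TCP position; "tool_rot": TCP orientation; "ft_force": force on the tool from outside, world axes, zero at the start; "wrist_torque": the same for the moment, N m; "grip_width": finger opening in m; "gripper_force": force on a finger pad.
Only numpy, scipy, OpenCV 4.12 (cv2) and the standard library are available. Lean on these libraries where they do the work, as an engineer would, in place of code of your own. Each camera call takes 0.05 s, during which the arm holds its last target. There are 200 camera calls.

## Working session

There is one attempt and no reset: what is moved stays moved. The work goes in short steps, Python scripts to look and compute and a tool call to move; the robot and the scene stay as the last step left them, time stands still between calls to the robot, and variables do not carry over. Pictures are saved under pics/ and viewed, at most 14 in all, crops included, and the job is handed in when it is done.

Besides the shell and the picture viewer there is one more tool, called after ">>>" as name(argument=value, ...), one argument or row to a line, values as JSON. jog_arm: Moves the arm, as the interface text tells. Its arguments: {"type":"object","properties":{"hand":{"type":"array"},"travel":{"type":"array"},"yaw":{"type":"array"},"grip_force":{"type":"number"}},"required":["hand","travel","yaw"]}

```bash
mkdir -p pics; python3 - <<'E'
from rig import env
import cv2
print(env.finger_overhang)
for n in("scene","top"):
    c=env.calibration(n);print(n,c)
    cv2.imwrite(f"pics/{n}0.png",env.get_image(n)[:,:,::-1])
print({k:v for k,v in env.observe().items()})
E
```

```text
0.017
scene {'fx': 411.27803538510767, 'fy': 411.27803538510767, 'cx': 323.4584425566112, 'cy': 195.8741213783171, 'position': array([0.93526997, 0.45271548, 0.78997162]), 'rotation': array([[-0.8065468 ,  0.44780491, -0.38594432],
       [ 0.59116652,  0.60862898, -0.52923805],
       [-0.0020985 , -0.65501262, -0.75561503]])}
top {'fx': 422.4561856368881, 'fy': 422.4561856368881, 'cx': 315.887710269461, 'cy': 202.16062833787265, 'position': array([ 0.45678608, -0.06742531,  0.84828538]), 'rotation': array([[ 0.00909842, -0.990944  ,  0.13396719],
       [-0.99991926, -0.00782757,  0.01000996],
       [-0.00887067, -0.13404745, -0.99093521]])}
{'time_s': 0.1, 'q': array([-8.27520196e+01,  2.18351699e+01,  7.43796348e+01,  6.20394954e-04,
        8.38594025e+01, -1.23362794e+01]), 'qvel': array([-0.08363656, -0.1239661 , -0.13811596,  0.08604888,  0.05900093,
       -0.15523211]), 'joint_efforts': array([ 2.57336018e-03, -4.49224949e+01, -2.31656098e+01, -2.18352452e-04,
        3.64437859e-03,  1.68377451e-06]), 'position': array([ 0.18431932, -0.51792831,  0.24779645]), 'tool_rot': array([[ 9.42149984e-01,  3.35191563e-01, -1.52722778e-04],
       [ 3.35191474e-01, -9.42149150e-01,  1.28616908e-03],
       [ 2.87225388e-04, -1.26295555e-03, -9.99999161e-01]]), 'ft_force': array([-0.83883874, -0.49043766,  0.79794785]), 'wrist_torque': array([-0.02455194, -0.03128169, -0.00516215]), 'gripper_force': 0.0, 'grip_width': 0.08546898847611263}
```

View pics/top0.png

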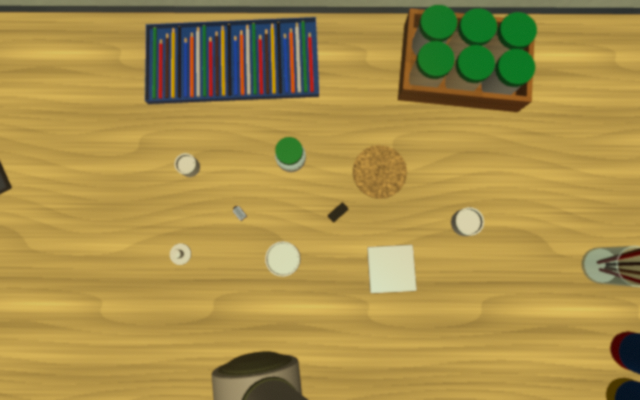

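View pics/scene0.png

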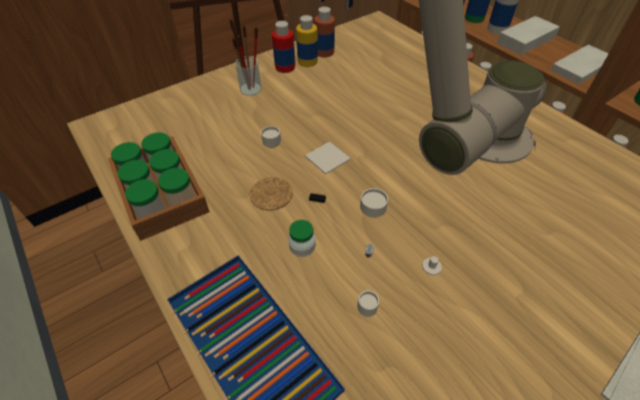

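```bash
cat > h.py <<'E'
from rig import env
import numpy as np, cv2
from scipy.optimize import least_squares
S={'large':[(.027,0),(.033,.008),(.033,.042)],'middle':[(.021,0),(.027,.008),(.027,.042)],'small':[(.015,0),(.021,.008),(.021,.042)],
'lid':[(.011,0),(.021,.007),(.021,.012),(.009,.012),(.009,.038)],'mat':[(.055,0),(.055,.006)],'jar':[(.03,0),(.03,.07)]}
A=np.linspace(0,2*np.pi,72)
def proj(c,P):
    q=(P-c['position'])@c['rotation']
    return np.c_[c['fx']*q[:,0]/q[:,2]+c['cx'],c['fy']*q[:,1]/q[:,2]+c['cy']]
def ground(c,uv,z):
    d=c['rotation']@np.array([(uv[0]-c['cx'])/c['fx'],(uv[1]-c['cy'])/c['fy'],1])
    return (c['position']+d*(z-c['position'][2])/d[2])[:2]
def cen(poly):
    m=cv2.moments(cv2.convexHull(poly.astype(np.float32)));return np.array([m['m10']/m['m00'],m['m01']/m['m00']]),m['m00']
def hull(c,o,xy,z0=0):
    return proj(c,np.vstack([np.c_[xy[0]+r*np.cos(A),xy[1]+r*np.sin(A),0*A+z+z0] for r,z in S[o]]))
def mask(img,o):
    h=cv2.cvtColor(img,cv2.COLOR_RGB2HSV)
    if o=='mat': return ((h[:,:,0]<18)&(h[:,:,2]>60)).astype(np.uint8)
    return (h[:,:,1]<70).astype(np.uint8)
def find(cam,img,o,seed,z0=0):
    c=env.calibration(cam);m=mask(img,o)
    m=cv2.morphologyEx(m,cv2.MORPH_CLOSE,np.ones((3,3)))
    n,l,st,ce=cv2.connectedComponentsWithStats(m)
    w=l[seed[1]-5:seed[1]+6,seed[0]-5:seed[0]+6];w=w[w>0]
    k=np.bincount(w).argmax()
    p=np.concatenate(cv2.findContours((l==k).astype(np.uint8),0,1)[0])[:,0].astype(float)
    t,a=cen(p)
    s=least_squares(lambda v:cen(hull(c,o,v,z0))[0]-t,ground(c,t,.02+z0)).x
    return s.round(4),t.round(1),a,cen(hull(c,o,s,z0))[1].round(),p.min(0),p.max(0),hull(c,o,s,z0).min(0).round(1),hull(c,o,s,z0).max(0).round(1)
E
python3 - <<'E'
from h import *
T=dict(small=(187,164),large=(283,258),middle=(468,221),lid=(180,254),mat=(380,172))
Sc=dict(small=(369,303),large=(374,203),middle=(271,137),lid=(432,266),mat=(271,193))
for n,D in(("top",T),("scene",Sc)):
    im=cv2.imread(f"pics/{n}0.png")[:,:,::-1].copy()
    for o in D: print(n,o,*find(n,im,o,D[o]))
c=env.calibration("top")
for o,uv,z in(("jar",(289,152),.07),("eraser",(338,212),.01),("sharp",(239,213),.01),("mat",(380,172),.006),("tile",(392,269),.007)):print(o,ground(c,uv,z))
E
```

```text
Traceback (most recent call last):
  File "h.py", line 30, in find
    return s.round(4),t.round(1),a,cen(hull(c,o,s,z0))[1].round(),p.min(0),p.max(0),hull(c,o,s,z0).min(0).round(1),hull(c,o,s,z0).max(0).round(1)
                                   ^^^^^^^^^^^^^^^^^^^^^^^^^^^^
AttributeError: 'float' object has no attribute 'round'
```

```bash
sed -i 's/\[1\]\.round()/[1]/; s/cen(hull(c,o,s,z0))\[1\],p/int(cen(hull(c,o,s,z0))[1]),p/' h.py
python3 - <<'E'
from h import *
T=dict(small=(187,164),large=(283,258),middle=(468,221),lid=(180,254),mat=(380,172))
Sc=dict(small=(369,303),large=(374,203),middle=(271,137),lid=(432,266),mat=(271,193))
for n,D in(("top",T),("scene",Sc)):
    im=cv2.imread(f"pics/{n}0.png")[:,:,::-1].copy()
    for o in D: print(n,o,*find(n,im,o,D[o]))
c=env.calibration("top")
for o,uv,z in(("jar",(289,152),.07),("eraser",(338,212),.01),("sharp",(239,213),.01),("mat",(380,172),.006),("tile",(392,269),.007)):print(o,ground(c,uv,z))
E
```

```text
top small [0.6429 0.2   ] [186.2 163.9] 254.0 477 [178. 155.] [195. 173.] [173.1 151.6] [199.4 176. ]
top large [0.4582 0.0033] [282.6 258.3] 832.5 980 [267. 242.] [299. 274.] [264.9 240.7] [300.5 275.9]
top middle [ 0.5326 -0.3543] [467.6 221.3] 578.0 778 [453. 208.] [481. 234.] [450.6 206.5] [484.5 235.7]
top lid [0.4653 0.2085] [180.1 253.7] 276.0 373 [171. 244.] [189. 263.] [169.1 243. ] [191.1 264.4]Traceback (most recent call last):
  File "<stdin>", line 6, in <module>
  File "h.py", line 26, in find
    k=np.bincount(w).argmax()
ValueError: attempt to get argmax of an empty sequence
```

```bash

python3 - <<'E'
from h import *
im=cv2.imread("pics/top0.png");h=cv2.cvtColor(im,cv2.COLOR_BGR2HSV)
print(h[164,168:206,1]);print(h[145:182,187,1]);print(h[172,345:415].tolist())
cr=[cv2.resize(im[y-25:y+25,x-25:x+25],(300,300),interpolation=cv2.INTER_NEAREST) for x,y in((187,164),(283,258))]
cv2.imwrite("pics/c1.png",np.hstack(cr))
E
```

```text
[153 152 152 152 148 132 103  85  79  74  67  60  58  58  59  58  58  58
  58  60  58  58  58  59  60  61  62  68  77  89 103 129 146 151 152 152
 154 152]
[152 151 152 155 155 154 149 133 104  80  67  63  58  58  58  60  58  58
  58  60  59  59  60  60  60  60  60  61  62  73  90 118 140 151 153 152
 153]
[[22, 153, 200], [21, 152, 200], [21, 152, 200], [22, 153, 200], [22, 153, 200], [22, 154, 199], [21, 153, 193], [20, 157, 175], [20, 165, 155], [19, 166, 152], [19, 167, 159], [19, 166, 166], [19, 170, 171], [19, 166, 175], [19, 166, 178], [19, 168, 175], [19, 167, 165], [19, 166, 155], [19, 167, 154], [19, 167, 159], [19, 166, 169], [19, 167, 174], [19, 167, 171], [19, 167, 162], [19, 167, 156], [19, 167, 159], [19, 166, 167], [19, 167, 169], [19, 167, 166], [19, 169, 160], [19, 166, 157], [19, 168, 155], [19, 169, 151], [19, 168, 149], [19, 166, 157], [19, 165, 164], [19, 168, 165], [19, 168, 159], [19, 169, 154], [19, 167, 156], [19, 167, 163], [19, 167, 169], [19, 167, 170], [19, 166, 166], [19, 166, 163], [19, 165, 161], [19, 166, 161], [19, 168, 164], [19, 168, 170], [19, 166, 171], [19, 167, 171], [19, 168, 170], [19, 168, 170], [19, 167, 168], [19, 167, 166], [19, 167, 166], [19, 167, 173], [19, 165, 178], [19, 166, 180], [20, 167, 176], [19, 165, 172], [20, 162, 172], [21, 158, 178], [21, 155, 187], [21, 152, 189], [21, 154, 190], [21, 154, 190], [21, 156, 190], [21, 154, 191], [21, 155, 191]]
```

View pics/c1.png

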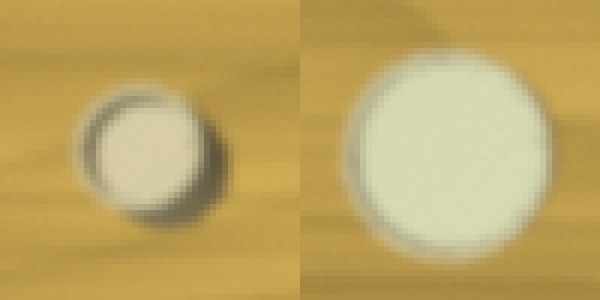

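The crops show the small pot's rim (around 186,164) with its shaded side below right, and the large pot's rim centred near (283,258). The threshold is too tight, so I'll relax it.

```bash
sed -i 's/h\[:,:,1\]<70/h[:,:,1]<110/; s/(h\[:,:,0\]<18)&(h\[:,:,2\]>60)/(h[:,:,0]<=20)\&(h[:,:,1]>=158)\&(h[:,:,2]>100)/' h.py
python3 - <<'E'
from h import *
T=dict(small=(187,164),large=(283,258),middle=(468,221),lid=(180,254),mat=(380,172))
Sc=dict(small=(369,303),large=(374,203),middle=(271,137),lid=(432,266),mat=(271,193))
for n,D in(("top",T),("scene",Sc)):
    im=cv2.imread(f"pics/{n}0.png")[:,:,::-1].copy()
    for o in D:
        try: print(n,o,*find(n,im,o,D[o]))
        except Exception as e: print(n,o,e)
c=env.calibration("top")
for o,uv,z in(("jar",(289,152),.07),("eraser",(338,212),.01),("sharp",(239,213),.01),("mat",(380,172),.006),("tile",(392,269),.007)):print(o,ground(c,uv,z))
E
```

```text
top small [0.6417 0.1998] [186.2 164.4] 423.5 477 [174. 153.] [198. 176.] [173.1 152.2] [199.4 176.6]
top large [0.4578 0.0041] [282.2 258.5] 966.0 981 [265. 241.] [300. 276.] [264.5 240.9] [300.1 276.1]
top middle [ 0.5324 -0.3544] [467.7 221.4] 715.5 778 [452. 207.] [483. 235.] [450.7 206.6] [484.6 235.8]
top lid [0.4654 0.2089] [179.9 253.7] 347.5 373 [170. 243.] [190. 264.] [168.9 242.9] [190.9 264.4]
top mat [ 0.6355 -0.1872] [379.3 171.4] 2291.0 2289 [352. 145.] [406. 198.] [352.1 144.6] [406.6 198.2]
scene small [0.6408 0.1987] [367.8 302.7] 479.0 484 [357. 289.] [379. 316.] [356.8 289.2] [379.1 316.3]
scene large [0.4578 0.0048] [373.7 202. ] 699.0 692 [360. 187.] [388. 217.] [359.6 187.1] [388.1 217. ]
scene middle [ 0.5321 -0.3524] [270.5 136. ] 371.0 375 [260. 125.] [280. 147.] [260.2 124.9] [280.6 147.4]
scene lid [0.4659 0.2093] [431.7 265.3] 301.0 296 [422. 255.] [441. 275.] [421.6 255.2] [441.5 274.8]
scene mat attempt to get argmax of an empty sequence
jar [ 0.65729562 -0.00785883]
eraser [ 0.5506547  -0.10325741]
sharp [0.54704018 0.09452702]
mat [ 0.63343079 -0.18843098]
tile [ 0.43921178 -0.20965041]
```

The two cameras agree to about 2 mm. I'm moving above the large pot.

>>> jog_arm(
  hand=[0.085, 0.085, 0.085, 0.085, 0.085],
  travel=[
    [0.0274, 0.0522, -0.012],
    [0.0274, 0.0522, -0.012],
    [0.0274, 0.0522, -0.012],
    [0.0274, 0.0522, -0.012],
    [0.0274, 0.0522, -0.012],
  ],
  yaw=[0, 0, 0, 0, 0],
  grip_force=30,
)

```text
time_s: 0.72
position: [0.3218, -0.2554, 0.1879]
tool_rot: [[0.942, 0.335, 0.0], [0.335, -0.942, 0.0], [0.0, -0.0, -1.0]]
ft_force: [1.2, -0.2, 0.4]
grip_width: 0.085
gripper_force: 0.0
```

>>> jog_arm(
  hand=[0.085, 0.085, 0.085, 0.085, 0.085],
  travel=[
    [0.0274, 0.0522, -0.012],
    [0.0274, 0.0522, -0.012],
    [0.0274, 0.0522, -0.012],
    [0.0274, 0.0522, -0.012],
    [0.0274, 0.0522, -0.012],
  ],
  yaw=[0, 0, 0, 0, 0],
)

```text
time_s: 1.35
position: [0.459, 0.0057, 0.1279]
tool_rot: [[0.942, 0.335, 0.0], [0.335, -0.942, -0.0], [0.0, 0.0, -1.0]]
ft_force: [0.9, 0.4, -0.3]
grip_width: 0.0849
gripper_force: 0.0
```

>>> jog_arm(
  hand=[0.085, 0.085, 0.085, 0.085, 0.085],
  travel=[
    [0, 0, 0],
    [0, 0, 0],
    [0, 0, 0],
    [0, 0, 0],
    [0, 0, 0],
  ],
  yaw=[0, 0, 0, 0, 0],
)

```text
time_s: 1.98
position: [0.4583, 0.0032, 0.1285]
tool_rot: [[0.943, 0.334, 0.0], [0.334, -0.943, -0.0], [0.0, 0.0, -1.0]]
ft_force: [-0.8, -0.2, -0.4]
grip_width: 0.0847
gripper_force: 0.0
```

>>> jog_arm(
  hand=[0.085, 0.085, 0.085, 0.085, 0.085],
  travel=[
    [0, 0.001, -0.025],
    [0, 0, -0.025],
    [0, 0, -0.025],
    [0, 0, -0.015],
    [0, 0, -0.01],
  ],
  yaw=[0, 0, 0, 0, 0],
)

```text
time_s: 2.6
position: [0.4583, 0.0046, 0.0278]
tool_rot: [[0.942, 0.335, -0.0], [0.335, -0.942, 0.0], [-0.0, -0.0, -1.0]]
ft_force: [-0.2, -0.6, 0.2]
grip_width: 0.0855
gripper_force: 0.0
```

>>> jog_arm(
  hand=[0.075, 0.07, 0.065, 0.06, 0.06],
  travel=[
    [0, 0, 0],
    [0, 0, 0],
    [0, 0, 0],
    [0, 0, 0],
    [0, 0, 0],
  ],
  yaw=[0, 0, 0, 0, 0],
)

```text
time_s: 3.22
position: [0.4587, 0.0047, 0.0293]
tool_rot: [[0.942, 0.335, 0.002], [0.335, -0.942, -0.001], [0.001, 0.001, -1.0]]
ft_force: [-1.4, 0.2, 6.4]
grip_width: 0.0655
gripper_force: 31.6
```

>>> jog_arm(
  hand=[0.06, 0.06, 0.06, 0.06, 0.06],
  travel=[
    [0, 0, 0],
    [0, 0, 0.005],
    [0, 0, 0.01],
    [0, 0, 0.02],
    [0, 0, 0.02],
  ],
  yaw=[0, 0, 0, 0, 0],
)

```text
time_s: 3.85
position: [0.4582, 0.0049, 0.0844]
tool_rot: [[0.942, 0.335, 0.0], [0.335, -0.942, 0.0], [0.0, 0.0, -1.0]]
ft_force: [0.3, -0.3, -2.5]
grip_width: 0.0652
gripper_force: 34.2
```

```bash
python3 - <<'E'
from rig import env
import cv2
im=env.get_image("scene")[:,:,::-1]
cv2.imwrite("pics/g1.png",cv2.resize(im[100:300,250:500],(750,600)))
print(env.observe()['position'],env.observe()['grip_width'])
E
```

```text
[0.4592881  0.00471779 0.08653503] 0.06548194077538545
```

View pics/g1.png

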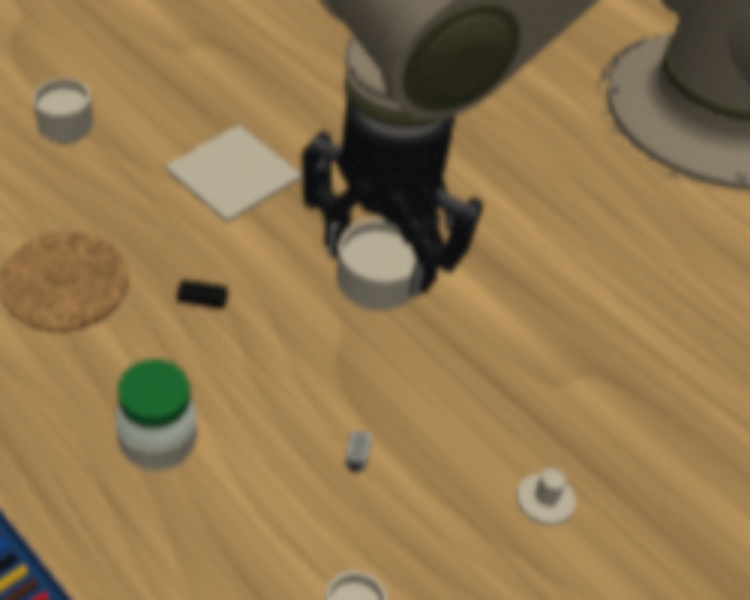

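The pot is held upright and clear of the table (around 380,260 in the crop). I'm carrying it to the mat.

>>> jog_arm(
  hand=[0.06, 0.06, 0.06, 0.06, 0.06],
  travel=[
    [0.017, -0.0185, 0],
    [0.04, -0.044, 0],
    [0.05, -0.054, 0],
    [0.05, -0.054, 0],
    [0.02, -0.022, 0],
  ],
  yaw=[0, 0, 0, 0, 0],
)

```text
time_s: 4.53
position: [0.6216, -0.1739, 0.0829]
tool_rot: [[0.943, 0.334, 0.001], [0.334, -0.943, -0.0], [0.001, 0.001, -1.0]]
ft_force: [0.4, 0.9, -1.7]
grip_width: 0.0657
gripper_force: 34.4
```

>>> jog_arm(
  hand=[0.06, 0.06, 0.06, 0.06, 0.06],
  travel=[
    [0, 0, 0],
    [0, 0, -0.015],
    [0, 0, -0.015],
    [0, 0, -0.008],
    [0, 0, 0],
  ],
  yaw=[0, 0, 0, 0, 0],
)

```text
time_s: 5.15
position: [0.6198, -0.171, 0.0445]
tool_rot: [[0.942, 0.335, -0.001], [0.335, -0.942, 0.001], [-0.001, -0.001, -1.0]]
ft_force: [-0.2, -0.4, -2.0]
grip_width: 0.0656
gripper_force: 34.4
```

```bash
python3 - <<'E'
from rig import env
import cv2,numpy as np
im=env.get_image("scene")[:,:,::-1]
cv2.imwrite("pics/g2.png",cv2.resize(im[120:260,190:365],(750,600)))
print(np.mean([env.observe()['position'] for _ in range(5)],0),env.observe()['ft_force'])
E
```

```text
[ 0.6202195  -0.17116942  0.04519557] [-0.62636327 -0.16311599 -1.88912566]
```

View pics/g2.png

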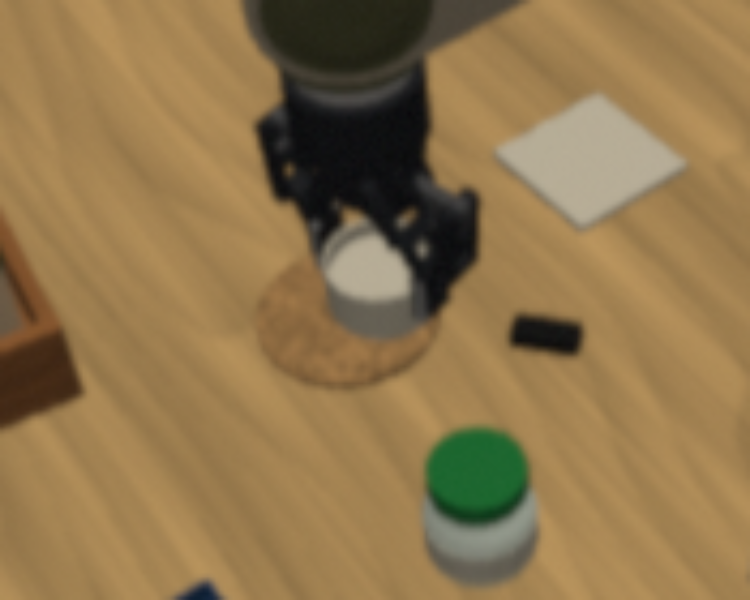

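The pot is hanging just over the mat, 23 mm off centre because the per-row cap cut two rows short. I'm correcting that and setting it down.

>>> jog_arm(
  hand=[0.06, 0.06, 0.06, 0.06, 0.06],
  travel=[
    [0.008, -0.009, 0],
    [0.007, -0.008, 0],
    [0, 0, -0.005],
    [0, 0, -0.0035],
    [0, 0, -0.0015],
  ],
  yaw=[0, 0, 0, 0, 0],
)

```text
time_s: 5.82
position: [0.6349, -0.1882, 0.0354]
tool_rot: [[0.942, 0.335, -0.001], [0.335, -0.942, 0.0], [-0.001, -0.0, -1.0]]
ft_force: [-4.4, 1.5, 8.0]
grip_width: 0.0656
gripper_force: 35.0
```

>>> jog_arm(
  hand=[0.06, 0.067, 0.069, 0.075, 0.085],
  travel=[
    [0, 0, 0],
    [0, 0, 0],
    [0, 0, 0],
    [0, 0, 0],
    [0, 0, 0],
  ],
  yaw=[0, 0, 0, 0, 0],
)

```text
time_s: 6.45
position: [0.6354, -0.1884, 0.0355]
tool_rot: [[0.942, 0.335, 0.0], [0.335, -0.942, -0.0], [0.0, 0.0, -1.0]]
ft_force: [0.1, 1.1, -0.2]
grip_width: 0.0851
gripper_force: 0.0
```

>>> jog_arm(
  hand=[0.085, 0.085, 0.085, 0.085, 0.085],
  travel=[
    [0, 0, 0],
    [0, 0, 0.02],
    [0, 0, 0.03],
    [0, 0, 0.03],
    [-0.01, -0.016, 0.02],
  ],
  yaw=[0, 0, 0, 0, 0],
)

```text
time_s: 7.08
position: [0.6255, -0.2042, 0.1368]
tool_rot: [[0.942, 0.337, 0.001], [0.337, -0.942, -0.001], [0.001, 0.001, -1.0]]
ft_force: [-0.1, 0.2, -0.9]
grip_width: 0.0845
gripper_force: 0.0
```

>>> jog_arm(
  hand=[0.085, 0.085, 0.085, 0.085, 0.085],
  travel=[
    [-0.0188, -0.03, 0],
    [-0.0188, -0.03, 0],
    [-0.0188, -0.03, 0],
    [-0.0188, -0.03, 0],
    [-0.0188, -0.03, 0],
  ],
  yaw=[0, 0, 0, 0, 0],
)

```text
time_s: 7.7
position: [0.5296, -0.3561, 0.1351]
tool_rot: [[0.942, 0.334, -0.001], [0.334, -0.942, 0.0], [-0.001, -0.001, -1.0]]
ft_force: [-0.6, 0.3, 0.4]
grip_width: 0.0851
gripper_force: 0.0
```

```bash
python3 - <<'E'
from h import *
t=env.get_image("top");s=env.get_image("scene")
c=env.calibration
for n,im in(("top",t),("scene",s)):
    for o,xy,z in(("large",(.635,-.188),.006),("middle",(.532,-.3535),0),("small",(.641,.199),0),("lid",(.466,.209),0)):
        sd=cen(hull(c(n),o,xy,z))[0].astype(int)
        try: print(n,o,*find(n,im,o,sd,z))
        except Exception as e: print(n,o,e)
print(np.mean([env.observe()['position'] for _ in range(5)],0))
cv2.imwrite("pics/s3.png",cv2.resize(s[80:240,180:360,::-1],(720,600)))
E
```

```text
top large [ 0.635  -0.1888] [382.3 168.3] 969.5 1015 [365. 151.] [400. 186.] [364.3 150.1] [400.4 186.6]
top middle [ 0.4363 -0.4787] [534.9 272.2] 39720.0 891 [419. 131.] [639. 399.] [516.1 257.8] [553.4 287. ]
top small [0.6418 0.1998] [186.2 164.4] 427.0 477 [174. 153.] [198. 176.] [173.1 152.1] [199.4 176.5]
top lid [0.4654 0.2092] [179.7 253.7] 354.5 373 [169. 243.] [190. 264.] [168.7 242.9] [190.7 264.4]
scene large [ 0.634  -0.1877] [269.8 185. ] 649.5 652 [256. 171.] [283. 199.] [255.8 170.6] [283.6 199.5]
scene middle [ 0.5321 -0.3523] [270.6 136. ] 370.5 375 [260. 125.] [280. 147.] [260.2 124.9] [280.7 147.4]
scene small [0.641  0.1989] [367.8 302.8] 476.5 484 [357. 290.] [379. 316.] [356.8 289.3] [379.1 316.4]
scene lid [0.4658 0.2093] [431.8 265.3] 299.0 296 [422. 255.] [441. 275.] [421.6 255.1] [441.5 274.8]
[ 0.52863228 -0.35796306  0.13498216]
```

View pics/s3.png

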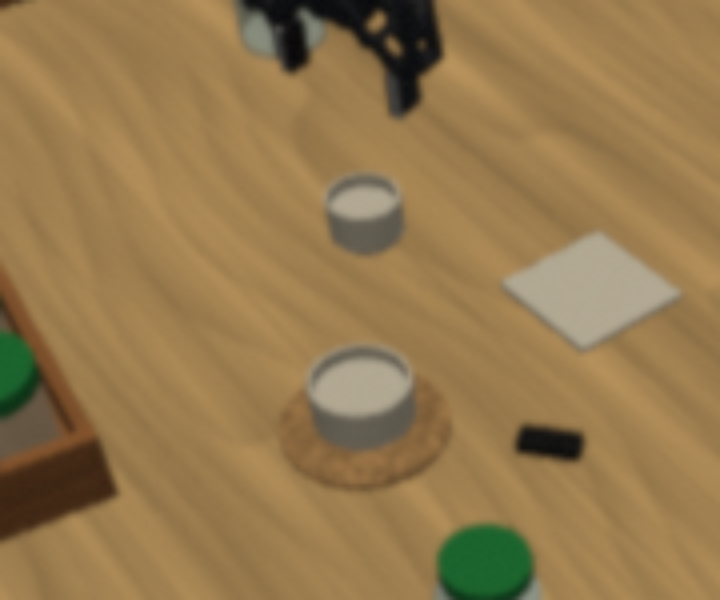

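The large pot stands upright on the mat (crop 360,400), measured at (0.635, -0.188). The middle pot is next.

>>> jog_arm(
  hand=[0.085, 0.085, 0.085, 0.085, 0.085],
  travel=[
    [0.003, 0.004, -0.025],
    [0, 0, -0.03],
    [0, 0, -0.025],
    [0, 0, -0.015],
    [0, 0, -0.009],
  ],
  yaw=[0, 0, 0, 0, 0],
)

```text
time_s: 8.43
position: [0.5341, -0.3504, 0.0308]
tool_rot: [[0.942, 0.335, -0.0], [0.335, -0.942, 0.0], [-0.0, -0.0, -1.0]]
ft_force: [-0.3, -1.5, 0.3]
grip_width: 0.085
gripper_force: 0.0
```

>>> jog_arm(
  hand=[0.07, 0.06, 0.053, 0.048, 0.048],
  travel=[
    [0, 0, 0],
    [0, 0, 0],
    [0, 0, 0],
    [0, 0, 0],
    [0, 0, 0],
  ],
  yaw=[0, 0, 0, 0, 0],
)

```text
time_s: 9.05
position: [0.5347, -0.3508, 0.0326]
tool_rot: [[0.942, 0.335, 0.002], [0.335, -0.942, -0.002], [0.001, 0.002, -1.0]]
ft_force: [-1.0, 0.4, 5.8]
grip_width: 0.0537
gripper_force: 30.6
```

>>> jog_arm(
  hand=[0.048, 0.048, 0.048, 0.048, 0.048],
  travel=[
    [0, 0, 0],
    [0, 0, 0.005],
    [0, 0, 0.02],
    [0, 0, 0.03],
    [0, 0, 0.03],
  ],
  yaw=[0, 0, 0, 0, 0],
)

```text
time_s: 9.68
position: [0.5341, -0.3502, 0.1171]
tool_rot: [[0.942, 0.335, -0.001], [0.335, -0.942, 0.001], [-0.0, -0.001, -1.0]]
ft_force: [0.4, -0.2, -1.9]
grip_width: 0.0538
gripper_force: 32.1
```

```bash
python3 - <<'E'
from h import *
s=env.get_image("scene")
print(np.mean([env.observe()['position'] for _ in range(5)],0),env.observe()['ft_force'])
cv2.imwrite("pics/s4.png",cv2.resize(s[80:240,180:360,::-1],(720,600)))
E
```

```text
[ 0.53532959 -0.35124866  0.12153063] [ 1.54855462 -1.16462952  2.50244479]
```

View pics/s4.png

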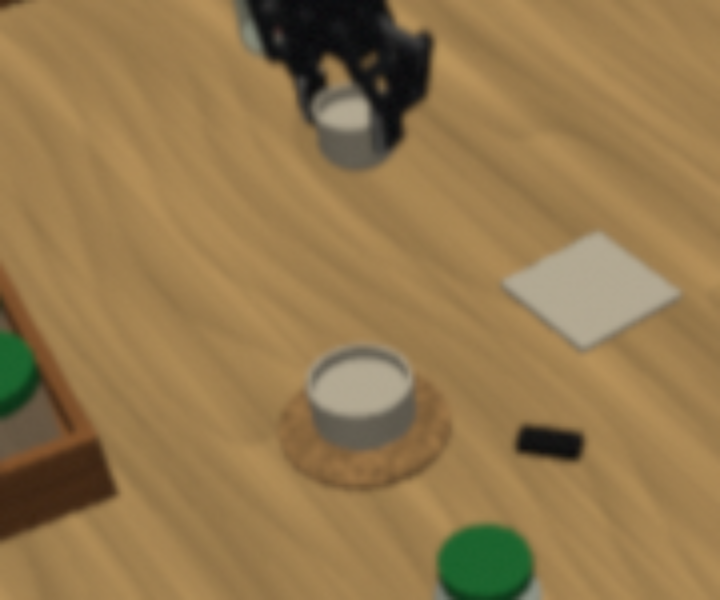

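The middle pot is held upright. It sits about 3 mm short of the TCP along tool x, so I'll allow for that over the mat.

>>> jog_arm(
  hand=[0.048, 0.048, 0.048, 0.048, 0.048],
  travel=[
    [0.0107, 0.0167, 0],
    [0.025, 0.04, 0],
    [0.03, 0.047, 0],
    [0.027, 0.042, 0],
    [0.0108, 0.0178, 0],
  ],
  yaw=[0, 0, 0, 0, 0],
)

```text
time_s: 10.35
position: [0.6385, -0.1829, 0.1144]
tool_rot: [[0.941, 0.338, -0.003], [0.338, -0.941, 0.002], [-0.002, -0.003, -1.0]]
ft_force: [-0.5, -1.2, -1.5]
grip_width: 0.0532
gripper_force: 32.1
```

>>> jog_arm(
  hand=[0.048, 0.048, 0.048, 0.048, 0.048],
  travel=[
    [0, 0, 0],
    [0, 0, -0.015],
    [0, 0, -0.015],
    [0, 0, 0],
    [0, 0, 0],
  ],
  yaw=[0, 0, 0, 0, 0],
)

```text
time_s: 10.98
position: [0.6377, -0.1874, 0.0864]
tool_rot: [[0.942, 0.335, 0.0], [0.335, -0.942, -0.0], [0.0, 0.0, -1.0]]
ft_force: [0.6, 0.5, -1.3]
grip_width: 0.0534
gripper_force: 32.1
```

```bash
python3 - <<'E'
from h import *
s=env.get_image("scene");t=env.get_image("top")
print(np.mean([env.observe()['position'] for _ in range(5)],0),env.observe()['ft_force'])
cv2.imwrite("pics/s5.png",np.hstack([cv2.resize(s[120:240,210:330,::-1],(400,400)),cv2.resize(t[110:230,320:440,::-1],(400,400))]))
E
```

```text
[ 0.63793648 -0.18721182  0.08684956] [ 0.99759973 -0.24116535 -0.98015595]
```

View pics/s5.png

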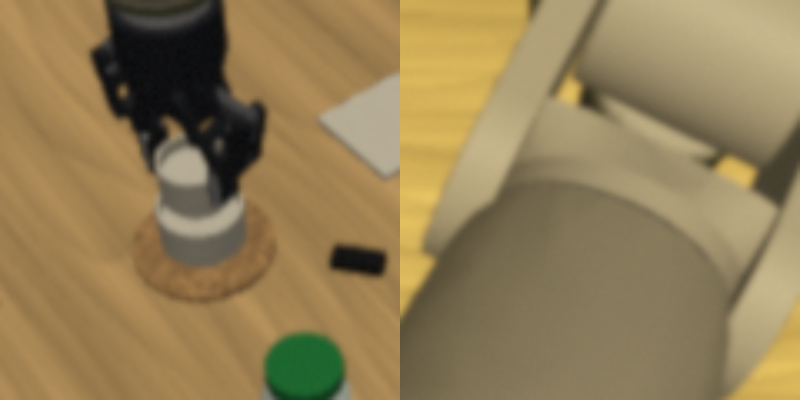

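```bash
python3 - <<'E'
from h import *
c=env.calibration("scene")
P=np.array([[.635,-.188,.048],[.635,-.188,.056+.042],[.635,-.188,.036]])
print((proj(c,P)-[210,120])*400/120)
E
```

```text
[[195.92524054 201.05351054]
 [188.73581646 153.13369952]
 [197.57181544 212.02845889]]
```

The picture shows the middle pot over the large one, with its rim at crop column 188 against 188.7 expected for a concentric fit. I'm lowering it.

>>> jog_arm(
  hand=[0.048, 0.048, 0.048, 0.048, 0.048],
  travel=[
    [0, 0, -0.005],
    [0, 0, -0.005],
    [0, 0, -0.004],
    [0, 0, -0.0025],
    [0, 0, -0.0015],
  ],
  yaw=[0, 0, 0, 0, 0],
)

```text
time_s: 11.7
position: [0.6378, -0.1869, 0.0687]
tool_rot: [[0.942, 0.335, 0.0], [0.335, -0.942, -0.0], [0.0, 0.0, -1.0]]
ft_force: [-2.2, 1.9, 6.7]
grip_width: 0.0537
gripper_force: 32.7
```

>>> jog_arm(
  hand=[0.048, 0.048, 0.048, 0.048, 0.048],
  travel=[
    [0, 0, 0],
    [0, 0, 0],
    [0, 0, 0],
    [0, 0, 0],
    [0, 0, 0],
  ],
  yaw=[0, 0, 0, 0, 0],
)

```text
time_s: 12.32
position: [0.6378, -0.1869, 0.0687]
tool_rot: [[0.942, 0.335, 0.0], [0.335, -0.942, -0.0], [0.0, 0.0, -1.0]]
ft_force: [-1.9, 1.9, 4.3]
grip_width: 0.0536
gripper_force: 32.5
```

Contact at z = 0.0687 matches the seated height (0.0326 at the grasp + 0.036). I'm releasing.

>>> jog_arm(
  hand=[0.055, 0.057, 0.06, 0.065, 0.07],
  travel=[
    [0, 0, 0],
    [0, 0, 0],
    [0, 0, 0],
    [0, 0, 0],
    [0, 0, 0],
  ],
  yaw=[0, 0, 0, 0, 0],
)

```text
time_s: 12.95
position: [0.6378, -0.1869, 0.0683]
tool_rot: [[0.942, 0.335, 0.0], [0.335, -0.942, -0.0], [0.0, 0.0, -1.0]]
ft_force: [-0.3, 0.5, 0.7]
grip_width: 0.0701
gripper_force: 0.0
```

>>> jog_arm(
  hand=[0.075, 0.08, 0.085, 0.085, 0.085],
  travel=[
    [0, 0, 0.005],
    [0, 0, 0.02],
    [0, 0, 0.03],
    [0, 0, 0.03],
    [0, 0.03, 0.02],
  ],
  yaw=[0, 0, 0, 0, 0],
)

```text
time_s: 13.58
position: [0.638, -0.1582, 0.1752]
tool_rot: [[0.943, 0.333, 0.002], [0.333, -0.943, -0.001], [0.002, 0.002, -1.0]]
ft_force: [0.9, 1.3, -0.1]
grip_width: 0.0851
gripper_force: 0.0
```

>>> jog_arm(
  hand=[0.085, 0.085, 0.085, 0.085, 0.085],
  travel=[
    [0, 0.06, 0],
    [0, 0.06, 0],
    [0, 0.06, 0],
    [0, 0.06, 0],
    [0, 0.06, 0],
  ],
  yaw=[0, 0, 0, 0, 0],
)

```text
time_s: 14.2
position: [0.6376, 0.1451, 0.1739]
tool_rot: [[0.942, 0.335, 0.001], [0.335, -0.942, 0.0], [0.001, 0.0, -1.0]]
ft_force: [-0.3, -1.0, -0.7]
grip_width: 0.0847
gripper_force: 0.0
```

```bash
python3 - <<'E'
from h import *
s=env.get_image("scene");t=env.get_image("top")
print(np.mean([env.observe()['position'] for _ in range(5)],0),env.observe()['ft_force'])
cv2.imwrite("pics/s6.png",np.hstack([cv2.resize(s[120:240,210:330,::-1],(400,400)),cv2.resize(t[110:230,320:440,::-1],(400,400))]))
for n in("top","scene"):
    c=env.calibration(n);o=(210,120) if n=="scene" else (320,110)
    for z,r in((.048,.033),(.078,.027)):
        q=(proj(c,np.c_[.635+r*np.cos(A),-.188+r*np.sin(A),0*A+z])-o)*400/120;print(n,z,q.min(0),q.max(0))
E
```

```text
[0.63689559 0.1488463  0.17375502] [ 0.56248249 -1.0467373  -0.07998327]
top 0.048 [152.47519754 133.64062607] [266.57210672 245.23551809]
top 0.078 [169.03751016 130.36111374] [265.92413268 225.0111001 ]
scene 0.048 [151.13191643 169.17770389] [240.55735435 234.29314138]
scene 0.078 [154.1968838  146.46806854] [229.03933256 199.94469286]
```

View pics/s6.png

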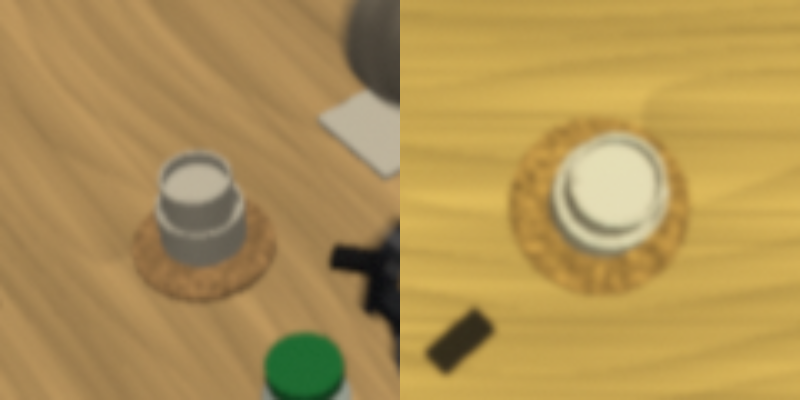

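The middle pot is seated concentric in the large one: in the scene crop its rim is at (195,177), as predicted for a seated pot. The smallest pot is next.

>>> jog_arm(
  hand=[0.07, 0.07, 0.07, 0.07, 0.07],
  travel=[
    [0.004, 0.03, -0.02],
    [0, 0.022, -0.025],
    [0, 0, -0.025],
    [0, 0, 0],
    [0, 0, 0],
  ],
  yaw=[0, 0, 0, 0, 0],
)

```text
time_s: 14.92
position: [0.6424, 0.1947, 0.1047]
tool_rot: [[0.942, 0.335, 0.002], [0.335, -0.942, 0.0], [0.002, 0.0, -1.0]]
ft_force: [0.5, -0.4, -0.2]
grip_width: 0.0703
gripper_force: 0.0
```

>>> jog_arm(
  hand=[0.07, 0.07, 0.07, 0.07, 0.07],
  travel=[
    [0, 0, 0],
    [0, 0, 0],
    [0, 0, 0],
    [0, 0, 0],
    [0, 0, 0],
  ],
  yaw=[0, 0, 0, 0, 0],
)

```text
time_s: 15.55
position: [0.6418, 0.1951, 0.1033]
tool_rot: [[0.942, 0.335, -0.0], [0.335, -0.942, 0.0], [-0.0, -0.0, -1.0]]
ft_force: [0.3, 0.4, 0.5]
grip_width: 0.0699
gripper_force: 0.0
```

>>> jog_arm(
  hand=[0.07, 0.07, 0.07, 0.07, 0.07],
  travel=[
    [0, 0.004, 0],
    [0, 0, -0.025],
    [0, 0, -0.025],
    [0, 0, -0.014],
    [0, 0, -0.008],
  ],
  yaw=[0, 0, 0, 0, 0],
)

```text
time_s: 16.18
position: [0.6418, 0.1992, 0.0308]
tool_rot: [[0.942, 0.335, -0.0], [0.335, -0.942, 0.0], [-0.0, -0.0, -1.0]]
ft_force: [-0.1, -0.6, 0.1]
grip_width: 0.0702
gripper_force: 0.0
```

>>> jog_arm(
  hand=[0.06, 0.05, 0.043, 0.036, 0.036],
  travel=[
    [0, 0, 0],
    [0, 0, 0],
    [0, 0, 0],
    [0, 0, 0],
    [0, 0, 0],
  ],
  yaw=[0, 0, 0, 0, 0],
)

```text
time_s: 16.8
position: [0.6422, 0.1992, 0.0322]
tool_rot: [[0.942, 0.335, 0.001], [0.335, -0.942, 0.0], [0.001, 0.0, -1.0]]
ft_force: [-0.9, -0.7, 5.5]
grip_width: 0.0407
gripper_force: 30.3
```

>>> jog_arm(
  hand=[0.036, 0.036, 0.036, 0.036, 0.036],
  travel=[
    [0, 0, 0],
    [0, 0, 0.005],
    [0, 0, 0.015],
    [0, 0, 0.02],
    [0, 0, 0.02],
  ],
  yaw=[0, 0, 0, 0, 0],
)

```text
time_s: 17.42
position: [0.6418, 0.1991, 0.0927]
tool_rot: [[0.942, 0.335, 0.0], [0.335, -0.942, 0.0], [0.0, 0.0, -1.0]]
ft_force: [-0.5, 0.5, -0.7]
grip_width: 0.0406
gripper_force: 30.5
```

>>> jog_arm(
  hand=[0.036, 0.036, 0.036, 0.036, 0.036],
  travel=[
    [0, 0, 0.02],
    [0, 0, 0.02],
    [0, 0, 0.02],
    [0, 0, 0],
    [0, 0, 0],
  ],
  yaw=[0, 0, 0, 0, 0],
)

```text
time_s: 18.05
position: [0.6414, 0.1991, 0.1507]
tool_rot: [[0.942, 0.335, -0.001], [0.335, -0.942, -0.0], [-0.001, -0.0, -1.0]]
ft_force: [0.1, -0.1, -1.8]
grip_width: 0.0404
gripper_force: 30.5
```

```bash
python3 - <<'E'
from h import *
s=env.get_image("scene");t=env.get_image("top")
print(np.mean([env.observe()['position'] for _ in range(5)],0),env.observe()['ft_force'])
for n,im in(("top",t),("scene",s)):
    c=env.calibration(n)
    sd=cen(hull(c,'lid',(.466,.209)))[0].astype(int);print(*find(n,im,'lid',sd))
cv2.imwrite("pics/s7.png",cv2.resize(s[200:350,280:480,::-1],(800,600)))
E
```

```text
[0.64134801 0.1990713  0.15027691] [-0.31771985 -0.21336737 -1.25137666]
[0.4654 0.2091] [179.8 253.7] 353.0 373 [169. 243.] [190. 264.] [168.8 242.9] [190.8 264.4]
[0.4655 0.2095] [431.9 265.3] 302.0 296 [422. 255.] [442. 275.] [421.7 255.1] [441.7 274.8]
```

View pics/s7.png

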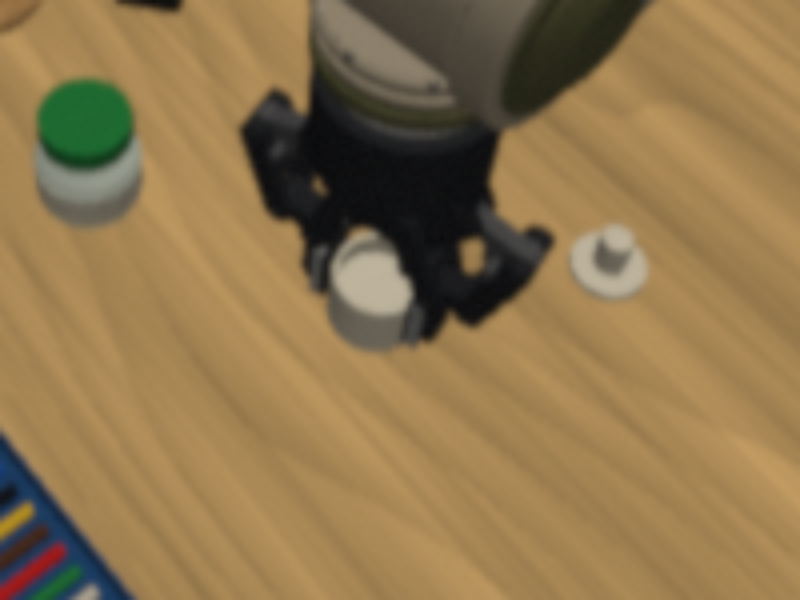

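The small pot is held level. I'm carrying it over the jar (pot underside at 0.118, jar top at 0.070) to the stack.

>>> jog_arm(
  hand=[0.036, 0.036, 0.036, 0.036, 0.036],
  travel=[
    [0, -0.03, 0],
    [-0.001, -0.05, 0],
    [-0.001, -0.055, 0],
    [-0.001, -0.055, 0],
    [-0.001, -0.055, 0],
  ],
  yaw=[0, 0, 0, 0, 0],
)

```text
time_s: 18.77
position: [0.6373, -0.0476, 0.1506]
tool_rot: [[0.942, 0.335, -0.001], [0.335, -0.942, 0.0], [-0.001, -0.001, -1.0]]
ft_force: [0.5, 0.0, -1.4]
grip_width: 0.0406
gripper_force: 30.5
```

>>> jog_arm(
  hand=[0.036, 0.036, 0.036, 0.036, 0.036],
  travel=[
    [-0.001, -0.055, 0],
    [-0.001, -0.045, 0],
    [0, -0.03, 0],
    [0, -0.012, 0],
    [0, 0, 0],
  ],
  yaw=[0, 0, 0, 0, 0],
)

```text
time_s: 19.4
position: [0.6357, -0.1878, 0.1508]
tool_rot: [[0.942, 0.335, -0.001], [0.335, -0.942, 0.001], [-0.0, -0.001, -1.0]]
ft_force: [0.3, 1.1, -1.1]
grip_width: 0.0402
gripper_force: 30.5
```

>>> jog_arm(
  hand=[0.036, 0.036, 0.036, 0.036, 0.036],
  travel=[
    [0, 0, -0.01],
    [0, 0, -0.015],
    [0, 0, -0.008],
    [0, 0, 0],
    [0, 0, 0],
  ],
  yaw=[0, 0, 0, 0, 0],
)

```text
time_s: 20.02
position: [0.636, -0.1879, 0.1186]
tool_rot: [[0.942, 0.335, 0.001], [0.335, -0.942, -0.0], [0.0, 0.0, -1.0]]
ft_force: [0.2, -0.4, -1.1]
grip_width: 0.0404
gripper_force: 30.5
```

```bash
python3 - <<'E'
from h import *
s=env.get_image("scene")
p=np.mean([env.observe()['position'] for _ in range(5)],0);print(p,env.observe()['ft_force'])
cv2.imwrite("pics/s8.png",cv2.resize(s[100:220,210:330,::-1],(600,600)))
c=env.calibration("scene")
for z,r in((.048,.033),(.078,.027),(p[2]-.0322+.042,.021),(p[2]-.0322+.008,.021)):
    q=(proj(c,np.c_[.635+r*np.cos(A),-.188+r*np.sin(A),0*A+z])-[209.5,99.5])*5;print(z,q.min(0),q.max(0))
E
```

```text
[ 0.63599356 -0.18796291  0.11875853] [-0.30621948 -0.19773107 -1.52420482]
0.048 [229.19787465 356.26655583] [363.33603153 453.93971207]
0.078 [233.7953257  322.20210282] [346.05899884 402.41703929]
0.1285585344547103 [233.11484915 254.56722279] [323.94329103 317.2523266 ]
0.0945585344547103 [242.09905009 306.50491331] [330.52994131 369.001719  ]
```

View pics/s8.png

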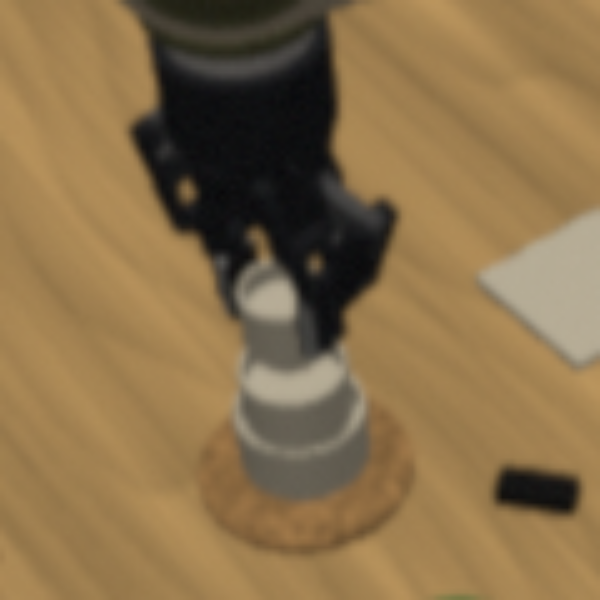

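The small pot hangs centred over the stack to within about 1 mm: left edge at 235, predicted 233. I'm lowering it.

>>> jog_arm(
  hand=[0.036, 0.036, 0.036, 0.036, 0.036],
  travel=[
    [0, 0, -0.006],
    [0, 0, -0.006],
    [0, 0, -0.005],
    [0, 0, -0.0025],
    [0, 0, -0.0015],
  ],
  yaw=[0, 0, 0, 0, 0],
)

```text
time_s: 20.7
position: [0.6359, -0.1879, 0.0982]
tool_rot: [[0.942, 0.335, 0.001], [0.335, -0.942, -0.0], [0.001, 0.0, -1.0]]
ft_force: [-3.4, 1.4, 10.9]
grip_width: 0.0405
gripper_force: 31.3
```

>>> jog_arm(
  hand=[0.036, 0.036, 0.036, 0.036, 0.036],
  travel=[
    [0, 0, 0],
    [0, 0, 0],
    [0, 0, 0],
    [0, 0, 0],
    [0, 0, 0],
  ],
  yaw=[0, 0, 0, 0, 0],
)

```text
time_s: 21.32
position: [0.6359, -0.1879, 0.0982]
tool_rot: [[0.942, 0.335, 0.001], [0.335, -0.942, -0.0], [0.001, 0.001, -1.0]]
ft_force: [-2.2, 1.1, 6.3]
grip_width: 0.0406
gripper_force: 31.0
```

Contact at 0.0982, exactly the expected seated height. I'm releasing and going to the lid.

>>> jog_arm(
  hand=[0.043, 0.045, 0.048, 0.053, 0.06],
  travel=[
    [0, 0, 0],
    [0, 0, 0],
    [0, 0, 0],
    [0, 0, 0],
    [0, 0, 0],
  ],
  yaw=[0, 0, 0, 0, 0],
)

```text
time_s: 21.95
position: [0.6358, -0.1879, 0.0973]
tool_rot: [[0.942, 0.335, -0.0], [0.335, -0.942, 0.0], [-0.0, -0.0, -1.0]]
ft_force: [0.2, 0.5, 0.2]
grip_width: 0.0601
gripper_force: 0.0
```

>>> jog_arm(
  hand=[0.065, 0.065, 0.065, 0.065, 0.065],
  travel=[
    [0, 0, 0.005],
    [0, 0, 0.02],
    [0, 0, 0.03],
    [0, 0, 0.025],
    [-0.01, 0.03, 0.01],
  ],
  yaw=[0, 0, 0, 0, 0],
)

```text
time_s: 22.58
position: [0.6263, -0.1592, 0.1891]
tool_rot: [[0.943, 0.333, 0.003], [0.333, -0.943, -0.002], [0.002, 0.003, -1.0]]
ft_force: [-0.0, 0.4, 0.1]
grip_width: 0.0649
gripper_force: 0.0
```

>>> jog_arm(
  hand=[0.05, 0.05, 0.05, 0.05, 0.05],
  travel=[
    [-0.02, 0.05, 0],
    [-0.022, 0.055, 0],
    [-0.022, 0.055, 0],
    [-0.022, 0.055, 0],
    [-0.022, 0.055, 0],
  ],
  yaw=[0, 0, 0, 0, 0],
)

```text
time_s: 23.2
position: [0.5169, 0.1137, 0.1879]
tool_rot: [[0.942, 0.335, 0.001], [0.335, -0.942, 0.0], [0.001, 0.0, -1.0]]
ft_force: [0.3, 0.5, 0.5]
grip_width: 0.0503
gripper_force: 0.0
```

>>> jog_arm(
  hand=[0.05, 0.05, 0.05, 0.05, 0.05],
  travel=[
    [-0.022, 0.05, -0.02],
    [-0.02, 0.032, -0.03],
    [-0.01, 0.015, -0.03],
    [0, 0, -0.02],
    [0, 0, 0],
  ],
  yaw=[0, 0, 0, 0, 0],
)

```text
time_s: 23.82
position: [0.4653, 0.2092, 0.0868]
tool_rot: [[0.942, 0.336, -0.002], [0.336, -0.942, -0.0], [-0.002, -0.0, -1.0]]
ft_force: [0.5, 0.2, 0.7]
grip_width: 0.0499
gripper_force: 0.0
```

```bash
python3 - <<'E'
from h import *
s=env.get_image("scene");t=env.get_image("top")
print(np.mean([env.observe()['position'] for _ in range(5)],0),env.observe()['ft_force'])
cv2.imwrite("pics/s9.png",np.hstack([cv2.resize(s[100:220,210:330,::-1],(400,400)),cv2.resize(t[110:230,320:440,::-1],(400,400))]))
for n in("top","scene"):
    c=env.calibration(n);o=(209.5,99.5) if n=="scene" else (319.5,109.5)
    for z,r in((.048,.033),(.078,.027),(.108,.021)):
        q=(proj(c,np.c_[.635+r*np.cos(A),-.188+r*np.sin(A),0*A+z])-o)*400/120;print(n,z,q.min(0),q.max(0))
E
```

```text
[0.46633847 0.20907577 0.08818455] [ 0.34501881 -0.57061868  0.2740132 ]
top 0.048 [154.1418642  135.30729274] [268.23877338 246.90218475]
top 0.078 [170.70417683 132.02778041] [267.59079935 226.67776677]
top 0.108 [188.57022144 128.48444142] [266.89199639 204.9005996 ]
scene 0.048 [152.7985831  237.51103722] [242.22402102 302.62647471]
scene 0.078 [155.86355047 214.80140188] [230.70599923 268.27802619]
scene 0.108 [159.06947017 190.86409934] [218.64510016 232.58367108]
```

View pics/s9.png

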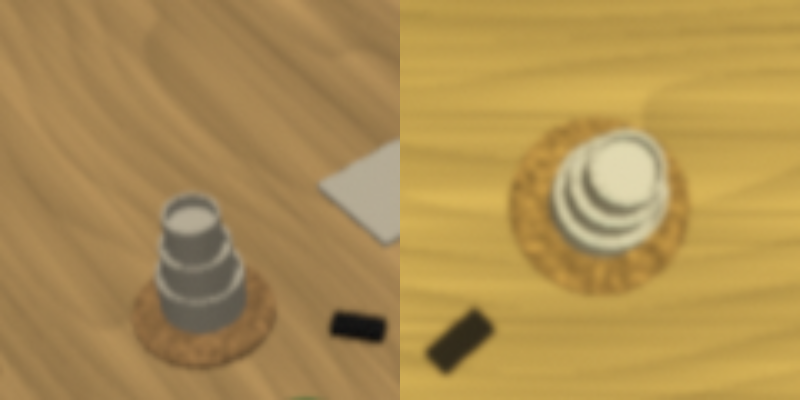

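All three pots are nested and level; the smallest rim is in the scene crop at (192,214), as predicted. Now I'm grasping the lid knob.

>>> jog_arm(
  hand=[0.05, 0.05, 0.05, 0.05, 0.05],
  travel=[
    [0, 0, -0.02],
    [0, 0, -0.02],
    [0, 0, -0.01],
    [0, 0, -0.004],
    [0, 0, 0],
  ],
  yaw=[0, 0, 0, 0, 0],
)

```text
time_s: 24.55
position: [0.4661, 0.2091, 0.0338]
tool_rot: [[0.942, 0.335, 0.001], [0.335, -0.942, 0.0], [0.001, 0.0, -1.0]]
ft_force: [0.2, 0.3, 0.8]
grip_width: 0.0498
gripper_force: 0.0
```

>>> jog_arm(
  hand=[0.04, 0.03, 0.02, 0.012, 0.012],
  travel=[
    [0, 0, 0],
    [0, 0, 0],
    [0, 0, 0],
    [0, 0, 0],
    [0, 0, 0],
  ],
  yaw=[0, 0, 0, 0, 0],
)

```text
time_s: 25.18
position: [0.4658, 0.2092, 0.0335]
tool_rot: [[0.942, 0.335, 0.0], [0.335, -0.942, 0.0], [0.0, 0.0, -1.0]]
ft_force: [-0.9, -0.3, 4.1]
grip_width: 0.0167
gripper_force: 29.2
```

>>> jog_arm(
  hand=[0.012, 0.012, 0.012, 0.012, 0.012],
  travel=[
    [0, 0, 0],
    [0, 0, 0],
    [0, 0, 0.005],
    [0, 0, 0.01],
    [0, 0, 0.02],
  ],
  yaw=[0, 0, 0, 0, 0],
)

```text
time_s: 25.8
position: [0.4654, 0.209, 0.0686]
tool_rot: [[0.942, 0.335, -0.001], [0.335, -0.942, -0.0], [-0.001, -0.0, -1.0]]
ft_force: [0.5, 0.2, -0.7]
grip_width: 0.017
gripper_force: 29.3
```

>>> jog_arm(
  hand=[0.012, 0.012, 0.012, 0.012, 0.012],
  travel=[
    [0, 0, 0.02],
    [0, 0, 0.03],
    [0, 0, 0.03],
    [0, 0, 0.03],
    [0, 0, 0.01],
  ],
  yaw=[0, 0, 0, 0, 0],
)

```text
time_s: 26.42
position: [0.4661, 0.2092, 0.1902]
tool_rot: [[0.942, 0.335, 0.003], [0.335, -0.942, 0.001], [0.003, 0.0, -1.0]]
ft_force: [0.1, 0.3, -2.1]
grip_width: 0.0169
gripper_force: 29.3
```

>>> jog_arm(
  hand=[0.012, 0.012, 0.012, 0.012, 0.012],
  travel=[
    [0.0128, -0.03, 0],
    [0.019, -0.045, 0],
    [0.021, -0.05, 0],
    [0.021, -0.05, 0],
    [0.021, -0.05, 0],
  ],
  yaw=[0, 0, 0, 0, 0],
)

```text
time_s: 27.05
position: [0.5607, -0.0175, 0.1876]
tool_rot: [[0.942, 0.335, -0.001], [0.335, -0.942, 0.0], [-0.001, -0.001, -1.0]]
ft_force: [0.6, 0.3, 0.0]
grip_width: 0.0172
gripper_force: 29.4
```

>>> jog_arm(
  hand=[0.012, 0.012, 0.012, 0.012, 0.012],
  travel=[
    [0.021, -0.05, 0],
    [0.021, -0.05, 0],
    [0.019, -0.042, 0],
    [0.014, -0.03, 0],
    [0, 0, 0],
  ],
  yaw=[0, 0, 0, 0, 0],
)

```text
time_s: 27.68
position: [0.6355, -0.1898, 0.1866]
tool_rot: [[0.943, 0.333, -0.002], [0.333, -0.943, 0.001], [-0.001, -0.001, -1.0]]
ft_force: [-0.5, -0.2, -1.3]
grip_width: 0.0168
gripper_force: 29.4
```

>>> jog_arm(
  hand=[0.012, 0.012, 0.012, 0.012, 0.012],
  travel=[
    [0, 0, -0.01],
    [0, 0, -0.02],
    [0, 0, 0],
    [0, 0, 0],
    [0, 0, 0],
  ],
  yaw=[0, 0, 0, 0, 0],
)

```text
time_s: 28.3
position: [0.6358, -0.1877, 0.1591]
tool_rot: [[0.942, 0.335, 0.001], [0.335, -0.942, -0.001], [0.001, 0.001, -1.0]]
ft_force: [-0.4, -0.7, -1.3]
grip_width: 0.0168
gripper_force: 29.4
```

```bash
python3 - <<'E'
from h import *
s=env.get_image("scene")
p=np.mean([env.observe()['position'] for _ in range(5)],0);print(p,env.observe()['ft_force'])
cv2.imwrite("pics/s10.png",cv2.resize(s[80:200,210:330,::-1],(600,600)))
c=env.calibration("scene")
for z,r in((.078,.027),(.108,.021),(p[2]-.0335+.007,.021),(p[2]-.0335+.012,.021)):
    q=(proj(c,np.c_[.635+r*np.cos(A),-.188+r*np.sin(A),0*A+z])-[209.5,79.5])*5;print(z,q.min(0),q.max(0))
E
```

```text
[ 0.63575549 -0.18777364  0.15907668] [-0.75030158  0.10000883 -1.34812685]
0.078 [233.7953257  422.20210282] [346.05899884 502.41703929]
0.108 [238.60420526 386.296149  ] [327.96765024 448.87550663]
0.13257668300034248 [232.02099412 348.24654865] [323.14139767 410.94923217]
0.13757668300034248 [230.65005239 340.32566123] [322.13639105 403.04873903]
```

View pics/s10.png

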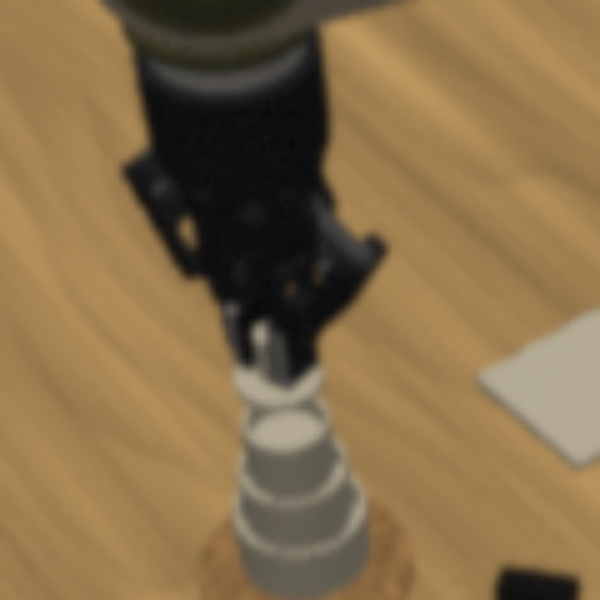

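The lid hangs level and centred on the smallest pot (flange 234–323, pot rim 244–330, both as predicted). I'm lowering it.

>>> jog_arm(
  hand=[0.012, 0.012, 0.012, 0.012, 0.012],
  travel=[
    [0, 0, -0.008],
    [0, 0, -0.007],
    [0, 0, -0.005],
    [0, 0, -0.003],
    [0, 0, -0.0015],
  ],
  yaw=[0, 0, 0, 0, 0],
)

```text
time_s: 28.98
position: [0.6357, -0.1879, 0.1345]
tool_rot: [[0.942, 0.335, 0.001], [0.335, -0.942, -0.0], [0.001, 0.0, -1.0]]
ft_force: [-2.3, 1.4, 9.9]
grip_width: 0.0163
gripper_force: 30.3
```

>>> jog_arm(
  hand=[0.012, 0.012, 0.012, 0.012, 0.012],
  travel=[
    [0, 0, 0],
    [0, 0, 0],
    [0, 0, 0],
    [0, 0, 0],
    [0, 0, 0],
  ],
  yaw=[0, 0, 0, 0, 0],
)

```text
time_s: 29.6
position: [0.6358, -0.1879, 0.1346]
tool_rot: [[0.942, 0.335, 0.001], [0.335, -0.942, -0.0], [0.001, 0.001, -1.0]]
ft_force: [-1.5, 1.8, 5.8]
grip_width: 0.0169
gripper_force: 29.9
```

The lid is seated at exactly the expected height. I'm releasing and withdrawing.

>>> jog_arm(
  hand=[0.019, 0.021, 0.024, 0.03, 0.04],
  travel=[
    [0, 0, 0],
    [0, 0, 0],
    [0, 0, 0],
    [0, 0, 0],
    [0, 0, 0],
  ],
  yaw=[0, 0, 0, 0, 0],
)

```text
time_s: 30.22
position: [0.6356, -0.1879, 0.1337]
tool_rot: [[0.942, 0.335, -0.0], [0.335, -0.942, 0.0], [-0.0, -0.0, -1.0]]
ft_force: [0.3, -0.1, 0.5]
grip_width: 0.04
gripper_force: 0.0
```

>>> jog_arm(
  hand=[0.045, 0.05, 0.05, 0.05, 0.05],
  travel=[
    [0, 0, 0],
    [0, 0, 0.01],
    [0, 0, 0.03],
    [0, 0, 0.03],
    [0, 0, 0.03],
  ],
  yaw=[0, 0, 0, 0, 0],
)

```text
time_s: 30.85
position: [0.6355, -0.1878, 0.2357]
tool_rot: [[0.942, 0.335, 0.001], [0.335, -0.942, -0.0], [0.001, 0.001, -1.0]]
ft_force: [0.4, -0.1, -1.5]
grip_width: 0.05
gripper_force: 0.0
```

>>> jog_arm(
  hand=[0.05, 0.05, 0.05, 0.05, 0.05],
  travel=[
    [-0.04, 0.03, 0],
    [-0.04, 0.03, 0],
    [-0.04, 0.03, 0],
    [-0.03, 0.02, 0],
    [0, 0, 0],
  ],
  yaw=[0, 0, 0, 0, 0],
)

```text
time_s: 31.48
position: [0.4843, -0.0767, 0.2352]
tool_rot: [[0.942, 0.336, 0.001], [0.336, -0.942, -0.0], [0.001, 0.001, -1.0]]
ft_force: [0.5, -0.6, 0.3]
grip_width: 0.0499
gripper_force: 0.0
```

>>> jog_arm(
  hand=[0.05, 0.05, 0.05, 0.05, 0.05],
  travel=[
    [0, 0, 0],
    [0, 0, 0],
    [0, 0, 0],
    [0, 0, 0],
    [0, 0, 0],
  ],
  yaw=[0, 0, 0, 0, 0],
)

```text
time_s: 32.1
position: [0.4857, -0.078, 0.2337]
tool_rot: [[0.942, 0.335, -0.0], [0.335, -0.942, 0.0], [-0.0, -0.0, -1.0]]
ft_force: [0.6, 0.8, 0.5]
grip_width: 0.0501
gripper_force: 0.0
```

```bash
python3 - <<'E'
from h import *
s=env.get_image("scene")
cv2.imwrite("pics/s11.png",cv2.resize(s[80:240,210:410,::-1],(750,600)))
E
```

```text
(no output)
```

View pics/s11.png

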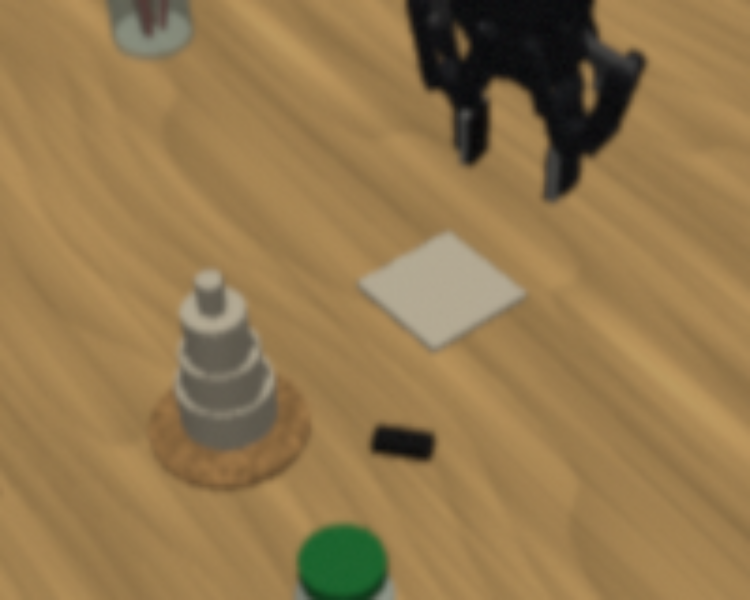

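The stack (crop 215,360) is complete and level, with the lid seated and the gripper well clear. I'm handing it in.

```bash
python3 -c "
from rig import env
print(env.close_job())"
```

```text
the job is handed in; nothing more can be done
None
```

The three pots and the lid are stacked on the cork mat, level and fully seated as far as the last picture and the contact heights show. The job was handed in at about 32 s, and the hand-in call returned no verdict.

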